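Start the powered archive shelving from the desk console

TASK

Get the powered shelving moving from the white desk console: first press down the raised far end of the rocker switch until it has tipped fully over, then push the wide bar key fully down so that it stays down, and then press the triangular key whose point is towards the left (as the robot sees it) fully down with the fingers and finish the program while still holding it down. Keep the rocker on and do not press the other triangular key. Nothing is to be picked up: leave the crank, the stamp and the card tray where they stand.

Things in the scene. Friction and masses are not known exactly. Their poses are not given: they have to be found in the camera images.
- console: White flat console fixed to the desk, 150 (x) x 370 (y) x 45 mm high; origin at the centre of its underside, x away from the robot, y to its left. Turned up to 0.25 rad. On its top four key modules (grey plates 104 x 74 x 8 mm) stand in a row along y, 82 mm apart; which key is in which place changes.
- arrow_left_module: Fixed grey plate with black round collar (64 mm across, its top 14 mm above the console's top) that carries the triangular key pointing left; origin at the centre of the plate's underside, on the console's top; axes as the console's: x away from the robot, y left, z up.
- rocker_far_end (a point): Point on top of the far half of the rocker, 24 mm beyond its pivot (20 mm above the console's top). White V-shaped cap 67 (x) x 34 (y) mm, in a black frame 18 mm above the console's top. At the start its near half is level and the far end stands up; tipping over, the point sinks about 10 mm to 29 mm above the console's top and the far half becomes level.
- rocker (a joint): Rocker angle in rad: about -0.2 off (far end up), +0.2 on (far end down, against its stop). Stays where it is left; about 3 N on the far end tips it. Counts as on above 0.15.
- bar_top (a point): Centre of the top of the wide white bar key, 24 (x) x 60 (y) mm, 28 mm above the console's top when up, 20 mm when down, in a black collar whose top is 14 mm above the console's top; axes as the console's: x away from the robot, y left, z up.
- bar (a joint): How far the bar key is down, in m: about 0 up, 0.008 fully down at its stop. A latching key without a spring: it takes about 4 N to push and stays where it is left. Counts as down above 0.0065.
- arrow_left_top (a point): Centre of the top of the white triangular key (equilateral, 47 mm sides, 27 mm from centre to points) with one point towards the console's +y (left); 28 mm above the console's top when up, 20 mm when fully down; axes as the console's: x away from the robot, y left, z up.
- arrow_left (a joint): How far the left-pointing key is down, in m: 0 up, 0.008 fully down at its stop. Sprung: 1 N at the start of the stroke, 5 N fully down; it comes back up when let go. Counts as held down above 0.006.
- arrow_right_top (a point): Centre of the top of the other triangular key, the same but with one point towards the console's -y (right). Not to be pressed; axes as the console's: x away from the robot, y left, z up.
- arrow_right (a joint): How far the right-pointing key is down, in m: 0 up, 0.008 fully down. It must not be pressed.
- crank: Loose spare shelving crank lying on the desk left of the console, white arm 120 x 22 x 10 mm with a grey upright grip 24 mm across, 70 mm high, at its +x end; origin on the desk under the middle of the arm. Leave it alone.
- stamp: Loose hand stamp standing on the desk in front of the console (robot side), black foot 28 x 50 mm, wooden handle, 66 mm high; origin at the centre of its underside. Leave it alone.
- card_tray: Loose open cardboard card tray right of the console, 100 x 140 x 60 mm; origin at the centre of its underside. Leave it alone.

How it is judged:
On the way, in this order (a step that is already met when the one before it is completed fails the run):
1. the rocker is tipped fully over (value of joint rocker above 0.15 rad), for 0.2 s.
2. the bar key is fully down (value of joint bar above 0.0065 m), for 0.2 s.
3. the left-pointing triangular key is held fully down by the fingers (value of joint arrow_left above 0.006 m and contact force between the fingers and arrow_left_module above 1 N), for 0.3 s.
At the end, for the whole second after the job is handed in: The rocker is on (above 0.15 rad), the bar key is down (more than 6.5 of 8 mm), the fingers hold the left-pointing triangular key down (more than 6 of 8 mm, with more than 1 N), the right-pointing one is up (less than 2 mm down), and crank, stamp and card tray are within 20 mm of where they stood (all of step 3 and value of joint rocker above 0.15 rad and value of joint bar above 0.0065 m and value of joint arrow_right below 0.002 m and distance of each of crank, stamp, card_tray from where it was at the start of the episode below 0.02 m); the arm keeps its last pose, push and grip.
It fails at once if the right-pointing triangular key is pressed (more than 3 mm) (value of joint arrow_right above 0.003 m).
It fails at once if the bar key is pressed while the rocker is off (value of joint bar above 0.004 m and value of joint rocker below 0.1 rad).
It fails at once if the left-pointing key is pressed while the bar key is not down (value of joint arrow_left above 0.003 m and value of joint bar below 0.005 m).
It fails at once if the crank, stamp or card tray is lifted (10 mm) or pushed away (20 mm) (distance of any of crank, stamp, card_tray from where it was at the start of the episode above 0.02 m or height (world z) of any of crank, stamp, card_tray above 0.01 m).
It also fails if it takes over 40 s, if anything falls off the work surface, if the arm or the gripper's body presses on something with over 40 N, if the wrist force passes 120 N, or if a joint passes its speed limit or range.

ROBOT

A 7-joint arm with a two-finger parallel gripper is mounted at the origin on the work surface. World frame = base frame: x ahead of the robot, y to its left, z up, the work surface at z = 0. Lengths are in m, angles in rad, forces in N, time in s.
With the tool pointing down it reaches from about 0.4 to 0.875 m from the base axis. Payload 19.3 kg.
Tool frame: the origin (TCP) lies at the very end of the fingers, on their centre line; the grasp point (between the pads) lies 19 mm behind it; z points along the fingers, y is the line along which they close (so a half turn about z gives the same grasp; the last joint's range is limited). The gripper opens to 85 mm and grips with 20 to 120 N. Pads are 22 mm wide; open, the fingers measure 114 mm over their backs; the gripper's body (76 mm by 85 mm) begins 54 mm behind the grasp point. The pads swing forward as they close: fully open they stand 13 mm farther back than shut.
Start: joints at [1.063, 0.521, -0.036, 1.599, 0.021, 1.021, -0.113], TCP at [0.265, -0.566, 0.231] pointing down, gripper open.
Joint ranges: [-2.91, 2.91], [-0.3, 2.13], [-1.5, 1.42], [0.17, 2.43], [-1.26, 4.41], [0.16, 1.93], [-2.52, 2.52]. Speed limits (rad/s): [1.89, 1.89, 2.39, 2.39, 3.01, 3.01, 3.01].

INTERFACE

Orientations are given as [roll, pitch, yaw] about the fixed x, y, z axes, in that order (R = Rz(yaw) Ry(pitch) Rx(roll)).
In Python, from workcell import monitor, optics, workorder gives the robot as it stands.
- The arm moves only by the tool apply_moves, never from a script. Its arguments are lists of equal length, an entry for each row: "linear": the shift along the tool's x, y, z each as a share of 0.1 m, from -1 to 1, a list of three; "delta_rot": the turn, a rotation vector about the tool's x, y, z each as a share of 120 degrees, from -1 to 1, a list of three. A call has exactly 5 rows; each row is the pose to reach, as a shift and turn from the pose commanded when the call began, along the tool's axes at that moment; what a row does not reach only later rows make up. A row lasts 1/12 s, in which the tool goes at most 41.7 mm and 7.16 degrees, less where a joint would pass 70% of its speed; a pose out of reach is approached as far as the arm can. A call with a number of a shift or a turn outside -1 to 1 is refused whole. A call with a gripper value outside its range is refused whole. "gripper" is the opening, from -1 (shut) to 1 (fully open), set as the call begins (left out, the last holds). The fingers move at their own pace and stop on an object; "force" is the grip in N (left out, the last holds). Time passes only in rows, so rows that repeat a pose let the fingers close, or fill a call up. It gives the time, the measured TCP pose, the force, the opening and the grip force at its end, in the units of the state.
- monitor.observe(): the state, without advancing time (a new reading comes with each control period).
- optics.grab_frame(name): name is "scene" or "top" or "wrist"; returns (picture, depth): 384x512x3 uint8, red, green, blue; 384x512 float32, m along the optical axis (not along the pixel's ray), 0 where there is no reading.
- optics.camera_info(name): a dict with "fx", "fy", "cx", "cy" (pixels), "rvec" (rotation vector, rad) and "tvec" (3), from world to camera coordinates, as OpenCV has them; the wrist camera has in their place "T_tool_cam" (4x4, takes a point from camera to tool coordinates, whose origin is the TCP and whose axes are the flange's). Camera axes: x right, y down, z forward; pixel columns grow to the right and rows downward; lengths in m; the calibration is good to about 2 mm. A picture is of the moment at which its call begins: read the wrist's pose just before it. camera_info takes no time and is no camera call.
- workorder.job_done(): hands the job in; it is judged then, once.
The state is a dict: "clock": time; "qpos": joint angles; "qd": joint speeds; "joint_efforts": joint torques, N m; "position": TCP position; "tool_rot": TCP orientation; "force": force on the tool from outside, world axes, zero at the start; "moment": the same for the moment, N m; "grip_width": finger opening in m; "finger_force": force on a finger pad.
Only numpy, scipy, OpenCV 4.12 (cv2) and the standard library are available. Lean on these libraries where they do the work, as an engineer would, in place of code of your own. Each camera call takes 0.05 s, during which the arm holds its last target. There are 200 camera calls.

## Working session

There is one attempt and no reset: what is moved stays moved. The work goes in short steps, Python scripts to look and compute and a tool call to move; the robot and the scene stay as the last step left them, time stands still between calls to the robot, and variables do not carry over. Pictures are saved under pics/ and viewed, at most 10 in all, crops included, and the job is handed in when it is done.

Besides the shell and the picture viewer there is one more tool, called as a command line: name --argument value ..., lists and objects as JSON in quotes. apply_moves: Moves the arm, as the interface text tells. Its arguments: {"type":"object","properties":{"linear":{"type":"array"},"delta_rot":{"type":"array"},"gripper":{"type":"number"},"force":{"type":"number"}},"required":["linear","delta_rot"]}

```bash
mkdir -p pics; cat > h.py <<'E'
import numpy as np, cv2
from workcell import monitor, optics, workorder
def world(name,u,v,d):
    c=optics.camera_info(name); R=cv2.Rodrigues(np.array(c['rvec'],float))[0]
    p=np.array([(u-c['cx'])/c['fx']*d,(v-c['cy'])/c['fy']*d,d]); return R.T@(p-np.array(c['tvec']).ravel())
E
python3 - <<'E'
from h import *
s=monitor.observe(); print(s)
p,d=optics.grab_frame("top"); np.savez('top.npz',p=p,d=d)
cv2.imwrite('pics/top.png',p[...,::-1])
print(optics.camera_info("top"))
E
```

```text
{'clock': 0.0, 'qpos': array([ 1.06278838,  0.52201092, -0.03632278,  1.59998365,  0.02116594,
        1.02104424, -0.11280459]), 'qd': array([-5.98771545e-04,  1.16907448e-04,  7.36517950e-04,  9.45785968e-05,
        1.22753954e-04,  4.25796660e-04, -7.41914964e-04]), 'joint_efforts': array([-4.01306315e-04, -9.27112055e+01,  1.98011935e+00, -3.69943678e+01,
        1.78480911e-02,  8.02352006e-03, -5.14047906e-05]), 'position': array([ 0.2648158 , -0.56578279,  0.2307364 ]), 'tool_rot': array([-3.14053084e+00,  4.65107844e-05,  4.37771147e-01]), 'force': array([-0.58883317, -0.2203823 , -0.35917507]), 'moment': array([-0.00924695,  0.04574775, -0.00024199]), 'finger_force': 0.0, 'grip_width': 0.08589900385439617}
{'fx': 392.8539185455514, 'fy': 392.8539185455514, 'cx': 253.8321350832856, 'cy': 197.42057582533081, 'rvec': array([ 2.18036509, -2.17202505,  0.09046   ]), 'tvec': array([0.03240316, 0.55799852, 1.12182997])}
```

View pics/top.png

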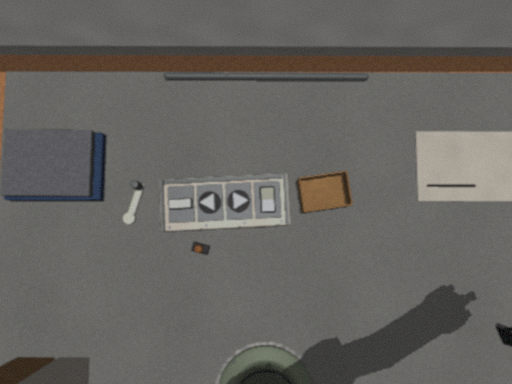

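The console's row from left to right is bar (180,203), left triangle (208,202), right triangle (239,201) and rocker (268,199). I'll enlarge it next.

```bash
python3 - <<'E'
from h import *
z=np.load('top.npz');p,d=z['p'],z['d']
cv2.imwrite('pics/crop.png',cv2.resize(p[165:255,155:295],None,fx=5.5,fy=5.5,interpolation=cv2.INTER_CUBIC)[...,::-1])
for u,v in [(180,203),(208,202),(239,201),(268,193),(268,206),(200,225),(240,240)]: print(u,v,world('top',u,v,float(d[v,u])).round(4))
# console: points at heights of console top
vv,uu=np.mgrid[165:245,150:300]
P=np.array([world('top',u,v,float(d[v,u])) for u,v in zip(uu.ravel(),vv.ravel())])
m=(P[:,2]>.035)&(P[:,2]<.09)&(P[:,0]<.9)
im=m.reshape(uu.shape).astype(np.uint8)
n,l,st,c=cv2.connectedComponentsWithStats(im); k=1+st[1:,4].argmax()
Q=P[(l==k).ravel()]; print(st[k],cv2.minAreaRect(Q[:,:2].astype(np.float32)), np.median(Q[:,2]))
E
```

```text
180 203 [0.5372 0.2401 0.074 ]
208 202 [0.5406 0.1626 0.0695]
239 201 [0.5433 0.0756 0.0753]
268 193 [ 0.5655 -0.0049  0.0799]
268 206 [ 0.5297 -0.0051  0.074 ]
200 225 [0.4767 0.1871 0.0474]
240 240 [4.337e-01 7.490e-02 1.000e-04]Traceback (most recent call last):
  File "<stdin>", line 7, in <module>
  File "h.py", line 4, in world
    c=optics.camera_info(name); R=cv2.Rodrigues(np.array(c['rvec'],float))[0]
ValueError: time passes only in moves, steps and waits
```

View pics/crop.png

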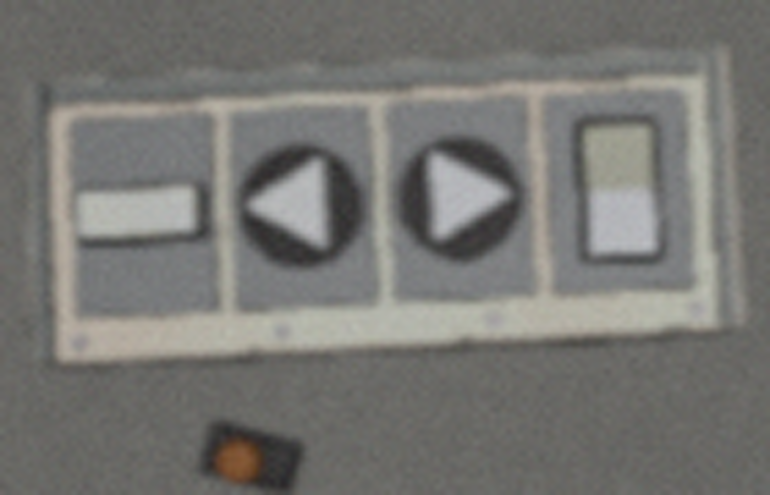

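```bash
cat >> h.py <<'E'
def plane(name,u,v,z):
    a=world(name,u,v,0.); b=world(name,u,v,1.); return a+(b-a)*(z-a[2])/(b[2]-a[2])
E
python3 - <<'E'
from h import *
f=lambda x,y,z:plane('top',x/5.5+155-.4,y/5.5+165-.4,z)
pts=dict(bar=f(139,212,.073),L=f(300,204,.073),R=f(458,196,.073),rock=f(618,189,.063),Lcol=f(302,206,.059),
 nl=f(58,362,.045),nr=f(728,327,.045),fl=f(52,105,.045))
for k,v in pts.items(): print(k,v.round(4))
for a,b in (('bar','L'),('L','R'),('R','rock'),('nl','nr'),('nl','fl'),('bar','rock')):
    e=pts[a]-pts[b]; print(a,b,np.hypot(*e[:2]).round(4),np.arctan2(-e[0],e[1]).round(3))
E
```

```text
bar [0.5369 0.2406 0.073 ]
L [0.5412 0.159  0.073 ]
R [0.5456 0.0789 0.073 ]
rock [ 0.5503 -0.0026  0.063 ]
Lcol [0.5413 0.1596 0.059 ]
nl [0.4609 0.2863 0.045 ]
nr [ 0.4803 -0.0601  0.045 ]
fl [0.5947 0.2926 0.045 ]
bar L 0.0817 0.054
L R 0.0802 0.054
R rock 0.0816 0.057
nl nr 0.347 0.056
nl fl 0.1339 1.618
bar rock 0.2436 0.055
```

apply_moves --linear '[[0,0,0],[0,0,0],[0,0,0],[0,0,0],[0,0,0]]' --delta_rot '[[0,0,0.04],[0,0,0.08],[0,0,0.12],[0,0,0.16],[0,0,0.18]]' --gripper -1

```text
clock: 0.47
position: [0.2649, -0.5658, 0.2309]
tool_rot: [-3.141, 0.0, 0.056]
force: [0.4, -0.6, -0.5]
grip_width: 0.0256
finger_force: 0.0
```

apply_moves --linear '[[0.14,-0.2,0],[0.28,-0.4,0],[0.42,-0.6,0],[0.56,-0.8,0],[0.7,-1,0]]' --delta_rot '[[0,0,0],[0,0,0],[0,0,0],[0,0,0],[0,0,0]]'

```text
clock: 0.88
position: [0.3291, -0.4607, 0.2309]
tool_rot: [-3.141, 0.0, 0.061]
force: [0.4, 0.0, 0.5]
grip_width: 0.0001
finger_force: 0.0
```

apply_moves --linear '[[0.14,-0.2,0],[0.28,-0.4,0],[0.42,-0.6,0],[0.56,-0.8,0],[0.7,-1,0]]' --delta_rot '[[0,0,0],[0,0,0],[0,0,0],[0,0,0],[0,0,0]]'

```text
clock: 1.3
position: [0.3928, -0.3567, 0.231]
tool_rot: [-3.141, 0.0, 0.061]
force: [0.2, -0.2, -0.4]
grip_width: -0.0001
finger_force: 0.0
```

apply_moves --linear '[[0.14,-0.2,0],[0.28,-0.4,0],[0.42,-0.6,0],[0.56,-0.8,0],[0.7,-1,0]]' --delta_rot '[[0,0,0],[0,0,0],[0,0,0],[0,0,0],[0,0,0]]'

```text
clock: 1.72
position: [0.4566, -0.2526, 0.231]
tool_rot: [-3.141, 0.001, 0.061]
force: [0.7, -0.6, 0.3]
grip_width: -0.0002
finger_force: 0.0
```

apply_moves --linear '[[0.14,-0.2,0],[0.28,-0.4,0],[0.42,-0.6,0],[0.56,-0.8,0],[0.7,-1,0]]' --delta_rot '[[0,0,0],[0,0,0],[0,0,0],[0,0,0],[0,0,0]]'

```text
clock: 2.13
position: [0.5204, -0.1487, 0.231]
tool_rot: [-3.141, 0.001, 0.061]
force: [-0.1, 0.0, 0.0]
grip_width: 0.0003
finger_force: 0.0
```

apply_moves --linear '[[0.14,-0.2,0],[0.28,-0.4,0],[0.42,-0.6,0],[0.56,-0.8,0],[0.6,-1,0]]' --delta_rot '[[0,0,0],[0,0,0],[0,0,0],[0,0,0],[0,0,0]]'

```text
clock: 2.55
position: [0.5751, -0.0449, 0.2308]
tool_rot: [-3.141, 0.0, 0.061]
force: [0.2, -0.4, -0.2]
grip_width: 0.0002
finger_force: 0.0
```

apply_moves --linear '[[0,-0.1,0.2],[0,-0.2,0.4],[0,-0.3,0.6],[0.01,-0.4,0.8],[0.01,-0.44,1]]' --delta_rot '[[0,0,0],[0,0,0],[0,0,0],[0,0,0],[0,0,0]]'

```text
clock: 2.97
position: [0.572, -0.0008, 0.1301]
tool_rot: [-3.141, 0.0, 0.062]
force: [1.0, 0.7, 0.2]
grip_width: 0.0001
finger_force: 0.0
```

apply_moves --linear '[[0,0,0.1],[0,0,0.2],[0,0,0.3],[0,0,0.35],[0,0,0.35]]' --delta_rot '[[0,0,0],[0,0,0],[0,0,0],[0,0,0],[0,0,0]]'

```text
clock: 3.38
position: [0.572, -0.0028, 0.0956]
tool_rot: [3.141, 0.001, 0.06]
force: [-0.8, 0.9, -0.3]
grip_width: -0.0001
finger_force: 0.0
```

```bash
python3 - <<'E'
from h import *
s=monitor.observe(); print(s['position'],s['tool_rot'],s['force'])
p,d=optics.grab_frame("wrist"); q,e=optics.grab_frame("scene")
cv2.imwrite('pics/w1.png',np.hstack([cv2.resize(p,(400,300)),cv2.resize(q,(400,300))])[...,::-1])
E
```

```text
[ 0.57200416 -0.00283889  0.095575  ] [3.14145421e+00 9.53659162e-04 6.02257437e-02] [-0.8241997   0.90691424 -0.32327953]
```

View pics/w1.png

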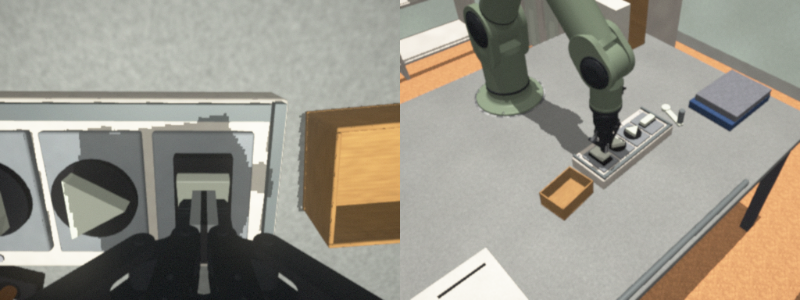

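The wrist view shows the shut fingers centred over the far half of the rocker (about 203,190). I'll press now.

apply_moves --linear '[[0.02,0,0.06],[0.02,0,0.11],[0.02,0,0.15],[0.02,0,0.19],[0.02,0,0.22]]' --delta_rot '[[0,0,0],[0,0,0],[0,0,0],[0,0,0],[0,0,0]]'

```text
clock: 3.9
position: [0.5745, -0.0022, 0.074]
tool_rot: [-3.142, -0.0, 0.061]
force: [2.5, -0.2, 2.3]
grip_width: -0.0003
finger_force: 1.5
```

apply_moves --linear '[[0,0,0.01],[0,0,0.01],[0,0,0.01],[0,0,0.01],[0,0,0.01]]' --delta_rot '[[0,0,0],[0,0,0],[0,0,0],[0,0,0],[0,0,0]]'

```text
clock: 4.32
position: [0.574, -0.0023, 0.0733]
tool_rot: [3.142, 0.0, 0.061]
force: [0.5, -0.3, 0.1]
grip_width: -0.0
finger_force: 0.0
```

apply_moves --linear '[[0,0,0.01],[0,0,0.02],[0,0,0.03],[0,0,0.03],[0,0,0.03]]' --delta_rot '[[0,0,0],[0,0,0],[0,0,0],[0,0,0],[0,0,0]]'

```text
clock: 4.73
position: [0.5744, -0.0023, 0.0722]
tool_rot: [3.141, -0.001, 0.06]
force: [-12.2, -1.0, 39.8]
grip_width: 0.0002
finger_force: 19.4
```

apply_moves --linear '[[0,0,-0.1],[0,0,-0.25],[0,-0.1,-0.4],[0,-0.3,-0.5],[0,-0.45,-0.55]]' --delta_rot '[[0,0,0],[0,0,0],[0,0,0],[0,0,0],[0,0,0]]'

```text
clock: 5.15
position: [0.5719, 0.0436, 0.1267]
tool_rot: [-3.141, -0.002, 0.06]
force: [-0.1, 1.0, 0.3]
grip_width: 0.0002
finger_force: 0.0
```

apply_moves --linear '[[0,-0.2,0],[-0.05,-0.4,0],[-0.1,-0.6,0],[-0.1,-0.8,0],[-0.1,-1,0]]' --delta_rot '[[0,0,0],[0,0,0],[0,0,0],[0,0,0],[0,0,0]]'

```text
clock: 5.57
position: [0.5551, 0.1428, 0.1254]
tool_rot: [3.142, 0.0, 0.061]
force: [0.4, -0.5, -0.1]
grip_width: -0.0002
finger_force: 0.0
```

apply_moves --linear '[[0,-0.2,0],[-0.05,-0.4,0],[-0.1,-0.6,0],[-0.12,-0.8,0],[-0.12,-1,0]]' --delta_rot '[[0,0,0],[0,0,0],[0,0,0],[0,0,0],[0,0,0]]'

```text
clock: 5.98
position: [0.5367, 0.2419, 0.1253]
tool_rot: [3.141, 0.0, 0.061]
force: [0.3, 0.1, -1.7]
grip_width: -0.0004
finger_force: 0.0
```

```bash
python3 - <<'E'
from h import *
s=monitor.observe(); print(s['position'],s['tool_rot'],s['force'])
p,d=optics.grab_frame("top"); np.savez('top2.npz',p=p,d=d)
for v in range(188,212,2): print(v,world('top',267.4,v,float(d[v,267])).round(4))
w,_=optics.grab_frame("wrist")
a=cv2.resize(p[165:255,155:295],(400,257),interpolation=cv2.INTER_CUBIC)
cv2.imwrite('pics/w2.png',np.hstack([cv2.resize(w,(400,257)),a])[...,::-1])
E
```

```text
[0.5367378  0.24189213 0.12530718] [3.14146735e+00 4.27164061e-04 6.09779915e-02] [ 0.28173098  0.07826002 -1.66093867]
188 [ 0.5804 -0.0035  0.0717]
190 [ 0.575  -0.0036  0.0693]
192 [ 0.569  -0.0035  0.0728]
194 [ 0.5635 -0.0035  0.0714]
196 [ 0.5576 -0.0034  0.0749]
198 [ 0.5519 -0.0034  0.0758]
200 [ 0.5463 -0.0034  0.0761]
202 [ 0.5404 -0.0033  0.0802]
204 [ 0.5349 -0.0033  0.0803]
206 [ 0.529  -0.0031  0.0861]
208 [ 0.5234 -0.003   0.0877]
210 [ 0.5191 -0.0038  0.0654]
```

View pics/w2.png

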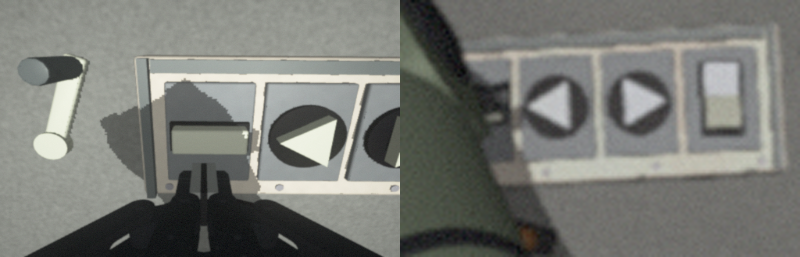

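The rocker is over: its near half now stands up and its far half is level at about 0.072. The fingers are in line with the bar (wrist 210,138), so I'll press it.

apply_moves --linear '[[0,0.01,0.2],[0,0.01,0.4],[0,0.01,0.48],[0,0.01,0.53],[0,0.01,0.56]]' --delta_rot '[[0,0,0],[0,0,0],[0,0,0],[0,0,0],[0,0,0]]'

```text
clock: 6.5
position: [0.5373, 0.2395, 0.0691]
tool_rot: [3.141, 0.001, 0.06]
force: [-2.0, -2.0, 4.2]
grip_width: 0.0002
finger_force: 1.9
```

apply_moves --linear '[[0,0,0.02],[0,0,0.03],[0,0,0.04],[0,0,0.05],[0,0,0.05]]' --delta_rot '[[0,0,0],[0,0,0],[0,0,0],[0,0,0],[0,0,0]]'

```text
clock: 6.92
position: [0.5379, 0.2399, 0.065]
tool_rot: [-3.141, -0.001, 0.06]
force: [-2.6, -3.4, 8.7]
grip_width: -0.0004
finger_force: 4.3
```

apply_moves --linear '[[0,0,0.01],[0,0,0.02],[0,0,0.02],[0,0,0.02],[0,0,0.02]]' --delta_rot '[[0,0,0],[0,0,0],[0,0,0],[0,0,0],[0,0,0]]'

```text
clock: 7.33
position: [0.538, 0.24, 0.0647]
tool_rot: [-3.141, -0.002, 0.06]
force: [-13.6, -7.9, 42.8]
grip_width: 0.0001
finger_force: 21.3
```

apply_moves --linear '[[0,0,-0.2],[0,0,-0.45],[0,0.25,-0.5],[-0.02,0.5,-0.5],[-0.02,0.81,-0.5]]' --delta_rot '[[0,0,0],[0,0,0],[0,0,0],[0,0,0],[0,0,0]]'

```text
clock: 7.75
position: [0.5407, 0.1598, 0.1133]
tool_rot: [-3.14, -0.002, 0.063]
force: [0.0, -0.4, 0.4]
grip_width: -0.0001
finger_force: 0.0
```

apply_moves --linear '[[0,0,0.05],[0,0,0.1],[0,0,0.1],[0,0,0.1],[0,0,0.1]]' --delta_rot '[[0,0,0],[0,0,0],[0,0,0],[0,0,0],[0,0,0]]'

```text
clock: 8.17
position: [0.5403, 0.1601, 0.1023]
tool_rot: [-3.141, -0.0, 0.062]
force: [0.5, 0.4, 0.2]
grip_width: -0.0002
finger_force: 0.0
```

```bash
python3 - <<'E'
from h import *
s=monitor.observe(); print(s['position'],s['tool_rot'],s['force'])
p,d=optics.grab_frame("wrist"); q,e=optics.grab_frame("scene")
s0=q[130:240,200:360]
cv2.imwrite('pics/w3.png',np.hstack([cv2.resize(p,(400,300)),cv2.resize(s0,(400,300))])[...,::-1])
E
```

```text
[0.54032773 0.16014794 0.10233014] [-3.14113546e+00 -1.01059097e-05  6.21489340e-02] [0.50903057 0.42054527 0.16375639]
```

View pics/w3.png

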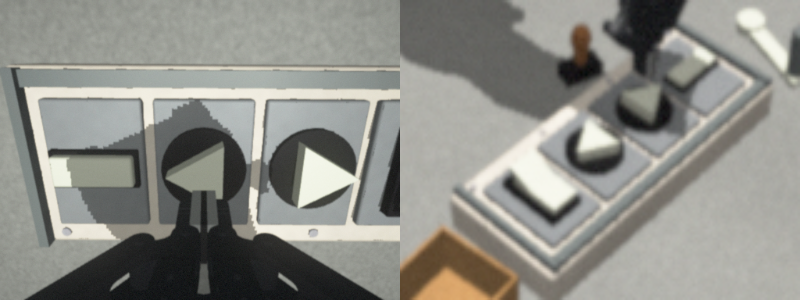

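The fingers are over the left-pointing key (wrist 205,175), the bar is sunk (95,170), and the rocker looks tipped.

apply_moves --linear '[[0,0.01,0.15],[0,0.01,0.25],[0,0.01,0.3],[0,0.01,0.34],[0,0.01,0.37]]' --delta_rot '[[0,0,0],[0,0,0],[0,0,0],[0,0,0],[0,0,0]]'

```text
clock: 8.68
position: [0.5401, 0.1581, 0.0649]
tool_rot: [3.141, 0.001, 0.061]
force: [-4.8, -0.4, 11.6]
grip_width: -0.0001
finger_force: 5.9
```

apply_moves --linear '[[0,0,0.01],[0,0,0.02],[0,0,0.02],[0,0,0.02],[0,0,0.02]]' --delta_rot '[[0,0,0],[0,0,0],[0,0,0],[0,0,0],[0,0,0]]'

```text
clock: 9.1
position: [0.5401, 0.1582, 0.0645]
tool_rot: [-3.142, 0.0, 0.061]
force: [-11.7, -2.6, 27.3]
grip_width: -0.0005
finger_force: 13.7
```

```bash
python3 - <<'E'
from h import *
s=monitor.observe(); print(s['position'],s['force'])
print(workorder.job_done())
E
```

```text
[0.54012607 0.15819231 0.06452646] [-11.71759406  -2.57751267  27.29722905]
the job is handed in; nothing more can be done
None
```

I tipped the rocker on, latched the bar key down, and handed the job in at about 9 s with the fingers holding the left-pointing key at its stop (about 27 N). I did not press the right-pointing key or touch the crank, stamp or tray, and the hand-in gave no verdict.

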